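# Find the shaft flat and hold a collar on it against the spring

### The arm

A 6-joint arm with a two-finger parallel gripper is mounted at the origin on the work surface. World frame = base frame: x ahead of the robot, y to its left, z up, the work surface at z = 0. Lengths are in m, angles in rad, forces in N, time in s.
With the tool pointing down it reaches from about 0.3 to 0.875 m from the base axis. Payload 6.4 kg.
Tool frame: the origin (TCP) lies at the very end of the fingers, on their centre line; the grasp point (between the pads) lies 19 mm behind it; z points along the fingers, y is the line along which they close (so a half turn about z gives the same grasp; the last joint's range is limited). The gripper opens to 85 mm and grips with 20 to 120 N. Pads are 22 mm wide; open, the fingers measure 114 mm over their backs; the gripper's body (76 mm by 85 mm) begins 54 mm behind the grasp point. The pads swing forward as they close: fully open they stand 13 mm farther back than shut.
Start: joints at [-1.506, 0.181, 1.607, -0, 1.354, -0.206], TCP at [0.154, -0.554, 0.231] pointing down, gripper open.
Joint ranges: [-2.99, 2.99], [-0.89, 2.07], [0.3, 2.58], [-1.14, 4.28], [0, 2.63], [-3.12, 3.12]. Speed limits (rad/s): [2.57, 2.57, 3.01, 3.14, 3.14, 3.14].

### API

Orientations are given as a unit quaternion [w, x, y, z].
In Python, from bench import * gives the robot as it stands. The module is installed in compiled form; this text tells all that it offers.
- The arm moves only by the tool arm_command, never from a script. Its arguments are lists of equal length, an entry for each row: "dp": the shift along the tool's x, y, z in units of 0.25 m (1.0 is 0.25 m), a list of three; "turn": the turn, a rotation vector about the tool's x, y, z in units of 30 degrees (1.0 is 30 degrees), a list of three; "jaw": the opening, from 0 (shut) to 1 (fully open). A call has 1 to 5 rows; each row is the pose to reach, as a shift and turn from the pose commanded when the call began, along the tool's axes at that moment; what a row does not reach only later rows make up. A row lasts 1/8 s, in which the tool goes at most 62.5 mm and 10.7 degrees, less where a joint would pass 70% of its speed; a pose out of reach is approached as far as the arm can. A call with a number of a shift or a turn outside -1 to 1 is refused whole. A call with a gripper value outside its range is refused whole. The fingers move at their own pace and stop on an object; the grip force is fixed at half the most. Time passes only in rows, so rows that repeat a pose let the fingers close. It gives the time, the measured TCP pose, the force, the opening and the grip force at its end, in the units of the state.
- get_obs(): the state, without advancing time (a new reading comes with each control period).
- camera(name): name is "side" or "top" or "wrist"; returns the picture (384x512x3 uint8, blue, green, red); there is no depth.
- get_calibration(name): a dict with "camera_matrix" (3x3 intrinsics, pixels), "R" (3x3) and "t" (3): a world point X has camera coordinates R X + t; the wrist camera has in their place "mount" (4x4, takes a point from camera to tool coordinates, whose origin is the TCP and whose axes are the flange's). Camera axes: x right, y down, z forward; pixel columns grow to the right and rows downward; lengths in m; the calibration is good to about 2 mm. A picture is of the moment at which its call begins: read the wrist's pose just before it. get_calibration takes no time and is no camera call.
- hand_in(): hands the job in; it is judged then, once.
The state is a dict: "time_s": time; "q": joint angles; "dq": joint speeds; "joint_efforts": joint torques, N m; "eef_pos": TCP position; "eef_rot": TCP orientation; "wrist_force": force on the tool from outside, world axes, zero at the start; "torque": the same for the moment, N m; "opening": opening from 0.0 (shut) to 1.0 (fully open); "grasp_force": force on a finger pad.
Only numpy, scipy, OpenCV 4.12 (cv2) and the standard library are available. Lean on these libraries where they do the work, as an engineer would, in place of code of your own. Each camera call takes 0.05 s, during which the arm holds its last target. There are 200 camera calls.

### The job

Pinch the upright shaft across its flat and turn it until the flat squarely faces the red key guide, with a finger feeling the flat there. Then slide the loose collar over the shaft with its set screw on the flat, and press the sprung sleeve down until its yellow band has just gone into the housing and the steel lip still stands out. Finish while holding the collar there, gripped, level and still, screw facing the guide; leave everything else on the bench alone.

Things in the scene. Friction and masses are not known exactly. Their poses are not given: they have to be found in the camera images.
- stand: Fixed collar-setting stand. Origin: centre of its underside on the bench, on the shaft axis; z up. Green base plate 130 (x) x 110 (y) x 14 mm high; on it a dark round housing, 60 mm diameter, top 50 mm above the bench. The red key guide stands on its +x side; the stand's x points from the shaft axis to the guide.
- guide (a point): Mouth of the hole of the red key guide, 36 mm from the shaft axis, 69 mm above the bench. Guide: a red tube of 14 mm diameter along the stand's x, 36 to 66 mm from the axis, top 76 mm above the bench, on a post 20 x 22 mm, 44 to 64 mm from the axis, 61 mm high. The hole points at the shaft axis.
- shaft: Upright steel shaft, turning endlessly about the stand's vertical axis; light friction (0.04 N m), stays where left. Origin: on the axis at bench height. 24 mm diameter, with one flat from the top end down; the flat faces the shaft's own +x. Top end 119 mm above the bench, 3 mm chamfer; it stands free from 70 mm up. Pinched across the flat it measures 19 mm, elsewhere up to 24 mm.
- flat_face (a point): The brass-coloured flat face of the shaft, turning with it: 18 mm wide, 7 mm from the shaft axis. This point lies on the face, 95 mm above the bench; its x points outward from the axis, its z is up. It starts facing 1 rad or more away from the guide, to either side.
- sleeve (a joint): Travel of the sprung sleeve round the shaft: 0 m at rest, growing as it is pushed down, stop at 0.020. Steel tube 38 mm outside, 28 mm inside. At rest it stands 20 mm out of the housing: a yellow band 12 mm high at the bottom, a plain steel lip 8 mm high above. Band just gone at 0.012. Spring: 3 N preload plus 450 N/m (about 9 N at 0.012).
- collar: Loose aluminium shaft collar, 44 mm outside, 27 mm bore, 22 mm high, about 0.12 kg, lying flat on the board. Origin: centre of its underside; z up along its axis. Its set screw (5 mm diameter) lies along the collar's +x; a black socket outside and a red dash on top mark it. The screw's tip stands into the bore, to 8.7 mm from the collar's axis: it passes only along the flat.
- sleeve_top (a point): Centre of the sleeve's top face, on the shaft axis; 70 mm above the bench at rest, 58 mm with the band just gone.
- screw_tip (a point): Inner end of the collar's set screw: 8.7 mm from the collar's axis along its +x, 11 mm above its underside.
- board: Fixed plywood board 130 x 130 x 12 mm on which the collar lies. Origin: centre of its underside.
- oil_can: Bystander: green can, 56 mm diameter, 150 mm high, upright. Origin: centre of its underside.
- punch: Bystander: brass punch, 44 mm foot, 50 mm high, upright. Origin: centre of its underside.
- driver: Bystander: red-handled screwdriver lying on the far side of the bench. Origin: under its middle.
- die: Bystander: square steel die, 70 x 70 mm, 40 mm high. Origin: centre of its underside.
There are look-alikes about, which are no part of the job. Of the things like the stand, leave any that is blue, orange or purple; of the rest the larger one is meant.

How it is judged:
On the way, in this order (a step that is already met when the one before it is completed fails the run):
1. the flat faces the guide squarely (within 0.17 rad) while a finger presses on the flat (angle between the x axis of flat_face and the x axis of stand, either way round below 0.17 rad and x of flat_face in the frame of stand above 0 m and contact force between the fingers and flat above 3 N), for 0.2 s.
2. the collar is round the shaft with its screw on the flat (horizontal distance between collar and shaft below 0.004 m and z of collar in the frame of stand below 0.105 m and x of screw_tip in the frame of shaft above 0.006 m), for 0.1 s.
At the end, for the whole second after the job is handed in: Fingers grip the collar (over 5 N), level (0.1 rad) and still, on the sleeve and round the shaft (axes within 4 mm), sleeve 9.5 to 16.5 mm down (band gone at 12, lip still out); set screw on the flat, flat facing the guide within 0.2 rad, screw within 0.25 rad (value of joint sleeve between 0.0095 and 0.0165 m and contact force between the fingers and collar above 5 N and horizontal distance between collar and shaft below 0.004 m and distance between collar and sleeve_top below 0.005 m and angle between collar's own z axis and vertical below 0.1 rad and linear speed of collar below 0.02 m/s and x of screw_tip in the frame of shaft above 0.006 m and angle between the x axis of flat_face and the x axis of stand, either way round below 0.2 rad and x of each of flat_face, screw_tip in the frame of stand above 0 m and angle between the x axis of collar and the x axis of stand, either way round below 0.25 rad); the arm keeps its last pose, push and grip.
It fails at once if the oil can is knocked or moved over 2 cm (distance of oil_can from where it was at the start of the episode above 0.02 m).
It fails at once if the brass punch is knocked or moved over 2 cm (distance of punch from where it was at the start of the episode above 0.02 m).
It fails at once if the screwdriver is knocked or moved over 2 cm (distance of driver from where it was at the start of the episode above 0.02 m).
It fails at once if the steel die is knocked or moved over 2 cm (distance of die from where it was at the start of the episode above 0.02 m).
It also fails if it takes over 67 s, if anything falls off the work surface, if the arm or the gripper's body presses on something with over 40 N, if the wrist force passes 120 N, or if a joint passes its speed limit or range.

## Working session

There is one attempt and no reset: what is moved stays moved. The work goes in short steps, Python scripts to look and compute and a tool call to move; the robot and the scene stay as the last step left them, time stands still between calls to the robot, and variables do not carry over. Pictures are saved under pics/ and viewed, at most 12 in all, crops included, and the job is handed in when it is done.

Besides the shell and the picture viewer there is one more tool, called as name(argument=value, ...), one argument or row to a line, values as JSON. arm_command: Moves the arm, as the interface text tells. Its arguments: {"type":"object","properties":{"dp":{"type":"array"},"turn":{"type":"array"},"jaw":{"type":"array"}},"required":["dp","turn","jaw"]}

```bash
mkdir -p pics
python3 - <<'E'
from bench import *
import cv2
o=get_obs();print({k:o[k] for k in('time_s','eef_pos','eef_rot','opening','wrist_force')})
for n in('side','top'):
    cv2.imwrite(f'pics/{n}0.png',cv2.resize(camera(n),(800,600),interpolation=cv2.INTER_CUBIC)); print(n,get_calibration(n))
print(get_calibration('wrist'))
E
```

```text
{'time_s': 0.0, 'eef_pos': array([ 0.15379141, -0.55347316,  0.23037132]), 'eef_rot': array([-8.77479565e-04,  9.90844319e-01,  1.35006530e-01,  4.19401477e-05]), 'opening': 1.002263642156164, 'wrist_force': array([ 0.69424846, -0.04357779,  1.40216937])}
side {'camera_matrix': array([[413.00653258,   0.        , 253.99821657],
       [  0.        , 413.00653258, 193.23494669],
       [  0.        ,   0.        ,   1.        ]]), 'R': array([[ 0.99463051, -0.10203524,  0.01729065],
       [-0.03885865, -0.52306767, -0.85140485],
       [ 0.09591747,  0.84616135, -0.52422401]]), 't': array([-0.52468536,  0.09714417,  1.06614075])}
top {'camera_matrix': array([[380.89494866,   0.        , 257.47660884],
       [  0.        , 380.89494866, 188.27252875],
       [  0.        ,   0.        ,   1.        ]]), 'R': array([[ 0.05618936, -0.99841933, -0.00126712],
       [-0.97288805, -0.05446724, -0.22477134],
       [ 0.22434704,  0.01386252, -0.97441071]]), 't': array([-0.02060274,  0.57005914,  1.21505299])}
{'camera_matrix': array([[267.38853063,   0.        , 253.58497942],
       [  0.        , 267.38853063, 190.49452098],
       [  0.        ,   0.        ,   1.        ]]), 'mount': array([[-2.19070280e-04, -9.52868205e-01, -3.03384468e-01,
         7.90391765e-02],
       [ 9.99999944e-01, -2.86000513e-04,  1.76180833e-04,
        -4.56560664e-04],
       [-2.54645228e-04, -3.03384413e-01,  9.52868214e-01,
        -1.43001340e-01],
       [ 0.00000000e+00,  0.00000000e+00,  0.00000000e+00,
         1.00000000e+00]])}
```

View pics/top0.png

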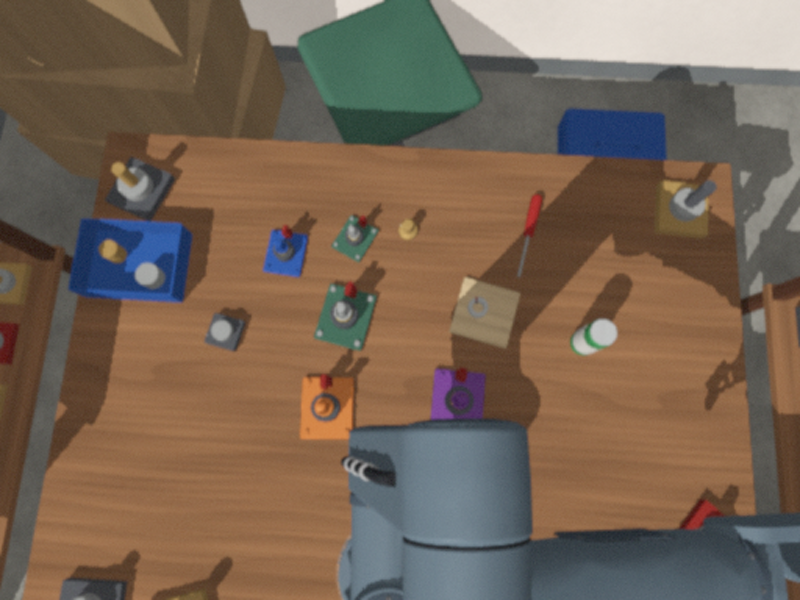

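View pics/side0.png

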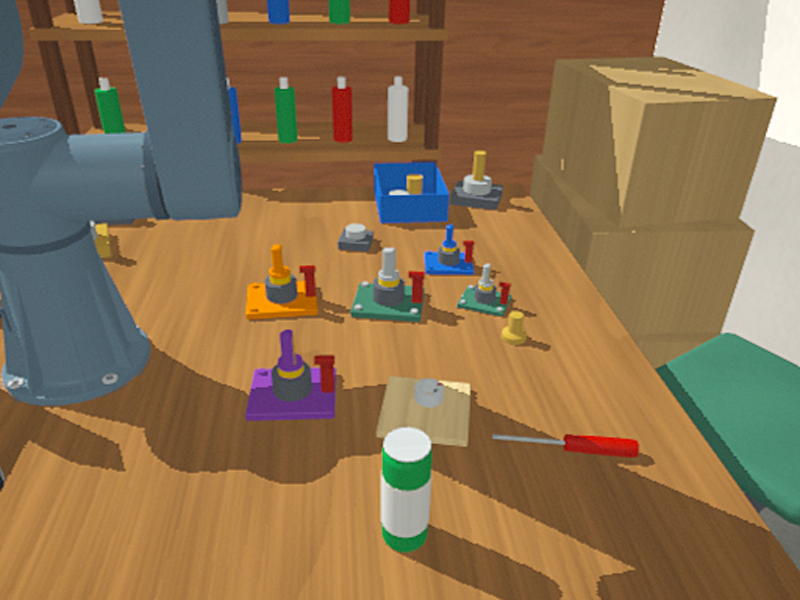

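The top view shows the large green stand at (345,315) with its guide at (350,290). The collar is on the board at (478,307), the can at (597,335), the punch at (408,229) and the driver at (530,230).

```bash
cat > h.py <<'E'
from bench import *
import numpy as np, cv2
from scipy.spatial.transform import Rotation as Rn
def Rq(q): return Rn.from_quat([q[1],q[2],q[3],q[0]])
def cam(n,o=None):
    c=get_calibration(n);K=c['camera_matrix']
    if n!='wrist': return K,c['R'],c['t']
    o=o or get_obs();T=np.eye(4);T[:3,:3]=Rq(o['eef_rot']).as_matrix();T[:3,3]=o['eef_pos']
    W=np.linalg.inv(T@c['mount']);return K,W[:3,:3],W[:3,3]
def px2w(C,u,v,z):
    K,R,t=C;d=R.T@np.linalg.solve(K,[u,v,1]);c=-R.T@t;return c+d*(z-c[2])/d[2]
def w2px(C,X):
    K,R,t=C;p=K@(R@np.asarray(X)+t);return p[:2]/p[2]
def todp(target):
    "world target -> dp units; prints tool yaw"
    o=get_obs();return Rq(o['eef_rot']).as_matrix().T@(np.asarray(target)-o['eef_pos'])/.25
E
python3 - <<'E'
from h import *
C=cam('top');S=cam('side');s=.64
f=lambda n,c,u,v,z:print(n,px2w(c,u*s,v*s,z).round(3))
f('shaft top',C,342,307,.119);f('S shaft top',S,389,250,.119)
f('guide top',C,350,289,.076)
for p in((330,282),(377,290),(363,349),(315,340)):f('plate',C,*p,.014)
f('collar',C,478,307,.034);f('S collar',S,429,385,.034)
for p in((465,278),(520,291),(504,347),(451,331)):f('board',C,*p,.012)
f('can',C,603,330,.15);f('punch',C,408,228,.05);f('die',C,222,328,.04)
f('drv',C,533,210,.015);f('drv2',C,519,275,.005);f('smallstand',C,354,230,.08)
print(Rq(get_obs()['eef_rot']).as_matrix().round(3))
E
```

```text
shaft top [0.524 0.132 0.119]
S shaft top [0.525 0.132 0.119]
guide top [0.573 0.123 0.076]
plate [0.601 0.176 0.014]
plate [0.588 0.069 0.014]
plate [0.454 0.091 0.014]
plate [0.468 0.198 0.014]
collar [ 0.558 -0.156  0.034]
S collar [ 0.56  -0.151  0.034]
board [ 0.628 -0.127  0.012]
board [ 0.605 -0.251  0.012]
board [ 0.476 -0.218  0.012]
board [ 0.505 -0.1    0.012]
can [ 0.5  -0.39  0.15]
punch [0.726 0.007 0.05 ]
die [0.479 0.397 0.04 ]
drv [ 0.798 -0.278  0.015]
drv2 [ 0.644 -0.25   0.005]
smallstand [0.704 0.124 0.08 ]
[[ 0.964  0.267 -0.   ]
 [ 0.267 -0.964  0.002]
 [ 0.    -0.002 -1.   ]]
```

arm_command(
  dp=[
    [0.22, -0.12, 0],
    [0.44, -0.23, 0],
    [0.66, -0.35, 0],
    [0.88, -0.46, 0],
    [1, -0.52, 0],
  ],
  turn=[
    [0, 0, 0],
    [0, 0, 0],
    [0, 0, 0],
    [0, 0, 0],
    [0, 0, 0],
  ],
  jaw=[1, 1, 1, 1, 1],
)

```text
time_s: 0.72
eef_pos: [0.3616, -0.3594, 0.231]
eef_rot: [-0.0, 0.991, 0.136, 0.0]
wrist_force: [0.0, -0.6, -0.2]
opening: 0.997
grasp_force: 0.0
```

arm_command(
  dp=[
    [0.22, -0.12, 0],
    [0.44, -0.23, 0],
    [0.66, -0.35, 0.1],
    [0.88, -0.46, 0.2],
    [1, -0.52, 0.28],
  ],
  turn=[
    [0, 0, 0],
    [0, 0, 0],
    [0, 0, 0],
    [0, 0, 0],
    [0, 0, 0],
  ],
  jaw=[1, 1, 1, 1, 1],
)

```text
time_s: 1.35
eef_pos: [0.5673, -0.1676, 0.1602]
eef_rot: [-0.0, 0.991, 0.136, -0.0]
wrist_force: [0.7, -0.4, 0.1]
opening: 1.002
grasp_force: 0.0
```

Run:
```python
from h import *
o=get_obs();print(o['eef_pos'],o['q'],o['time_s']);C=cam('wrist',o);im=camera('wrist')
print(w2px(C,[.558,-.154,.034]))
cv2.imwrite('pics/w1full.png',im);np.save('w1.npy',np.hstack([C[1],C[2][:,None]]))
cv2.imwrite('pics/w1.png',cv2.resize(im,(800,600),interpolation=cv2.INTER_CUBIC))
```

```text
[ 0.56730753 -0.16758255  0.16022728] [-4.87819740e-01  2.88072116e-01  1.62761848e+00  2.08048616e-04
  1.22624014e+00  8.10617700e-01] 1.35
[239.24178928 189.24794415]
```

View pics/w1.png

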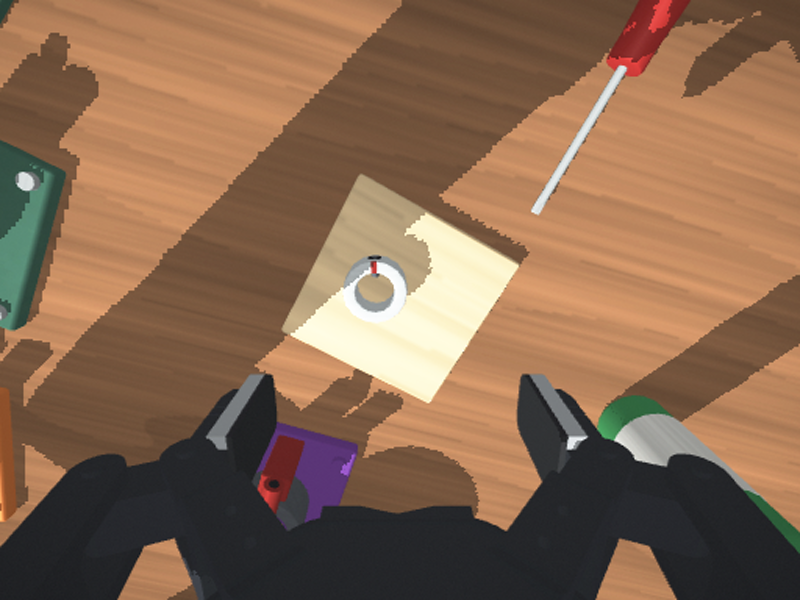

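The collar's ring is centred at (375,289). The red dash at (374,268) and socket at (375,258) show the screw pointing up in the image, along tool +x. Next I look at the shaft.

arm_command(
  dp=[
    [0.06, -0.24, -0.1],
    [0.12, -0.48, -0.16],
    [0.2, -0.72, -0.16],
    [0.28, -0.96, -0.16],
    [0.3, -1, -0.16],
  ],
  turn=[
    [0, 0, 0],
    [0, 0, 0],
    [0, 0, 0],
    [0, 0, 0],
    [0, 0, 0],
  ],
  jaw=[1, 1, 1, 1, 1],
)

```text
time_s: 2.02
eef_pos: [0.5707, 0.0946, 0.201]
eef_rot: [-0.0, 0.991, 0.137, -0.0]
wrist_force: [0.0, 0.1, -0.7]
opening: 1.0
grasp_force: 0.0
```

Run:
```python
from h import *
K=get_calibration('wrist')['camera_matrix'];M=np.load('w1.npy');C=(K,M[:,:3],M[:,3]);im=cv2.imread('pics/w1full.png').astype(int)
b,g,r=im[...,0],im[...,1],im[...,2]
sub=np.zeros(r.shape,bool);sub[155:210,215:265]=1
ys,xs=np.nonzero(sub&(r>120)&(g<80)&(b<80));print('red',xs.mean(),ys.mean(),len(xs))
print('red w',px2w(C,xs.mean(),ys.mean(),.034)); 
ys,xs=np.nonzero(sub&(r+g+b<120));print('blk',xs.mean(),ys.mean(),len(xs),px2w(C,xs.mean(),ys.mean(),.025))
print('col',px2w(C,375*.64,289*.64,.034))
crop1=cv2.resize(im[155:210,210:270].astype(np.uint8),None,fx=8,fy=8,interpolation=cv2.INTER_CUBIC)
o=get_obs();print(o['eef_pos'],o['q'],o['time_s']);C=cam('wrist',o);im=camera('wrist')
np.save('w2.npy',np.hstack([C[1],C[2][:,None]]));cv2.imwrite('pics/w2full.png',im)
u,v=w2px(C,[.525,.132,.1]).round().astype(int);print(u,v)
u0,v0=u-40,v-40
crop2=cv2.resize(im[v0:v0+80,u0:u0+80],(440,440),interpolation=cv2.INTER_CUBIC)
out=np.zeros((440,800,3),np.uint8);c1=cv2.resize(crop1,(360,330));out[:330,:360]=c1;out[:,360:]=crop2
print('crop1: px=210+x/6, py=155+y/6; crop2: px=%d+(x-360)/5.5 py=%d+y/5.5'%(u0,v0))
cv2.imwrite('pics/c2.png',out)
```

```text
red 239.26315789473685 170.31578947368422 19
red w [ 0.57781512 -0.14884076  0.034     ]
blk 240.0 164.57142857142858 7 [ 0.58186856 -0.14811147  0.025     ]
col [ 0.56277826 -0.15357301  0.034     ]
[0.57071157 0.09462243 0.20100717] [-4.11015018e-02  2.17049067e-01  1.62750454e+00  6.28530361e-04
  1.29782413e+00  1.25470413e+00] 2.025
206 224
crop1: px=210+x/6, py=155+y/6; crop2: px=166+(x-360)/5.5 py=184+y/5.5
```

View pics/c2.png

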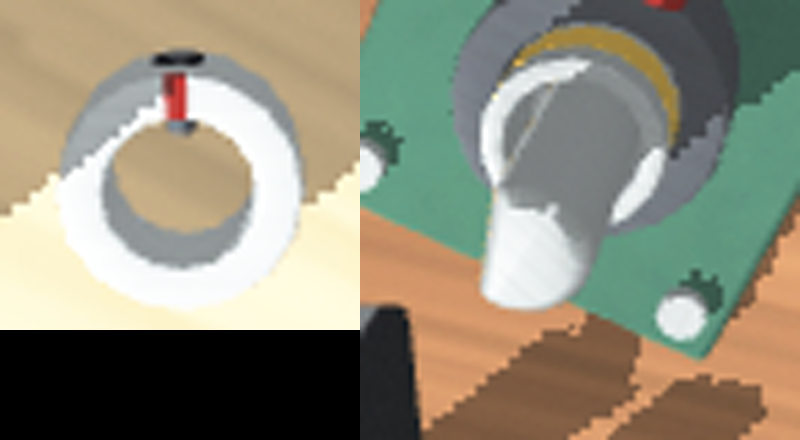

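The screw lies along tool +x, at about 0.29 rad world yaw. The shaft's brass flat shows edge-on at its left, so it faces roughly world +105°. I'll turn the tool to look at the flat head-on; the half turn is needed for the grasp anyway.

arm_command(
  dp=[
    [-0.06, -0.1, 0],
    [-0.13, -0.19, 0],
    [-0.13, -0.19, 0],
  ],
  turn=[
    [0, 0, -0.34],
    [0, 0, -0.67],
    [0, 0, -1],
  ],
  jaw=[1, 1, 1],
)

```text
time_s: 2.45
eef_pos: [0.5261, 0.1278, 0.2008]
eef_rot: [-0.0, 0.921, 0.39, -0.001]
wrist_force: [0.2, 1.0, 0.2]
opening: 1.007
grasp_force: 0.0
```

arm_command(
  dp=[
    [0, 0, 0],
    [0, 0, 0],
    [0, 0, 0],
  ],
  turn=[
    [0, 0, -0.34],
    [0, 0, -0.67],
    [0, 0, -1],
  ],
  jaw=[1, 1, 1],
)

```text
time_s: 2.82
eef_pos: [0.5276, 0.1265, 0.2009]
eef_rot: [0.0, 0.789, 0.614, -0.0]
wrist_force: [0.7, -0.2, 0.1]
opening: 0.997
grasp_force: 0.0
```

arm_command(
  dp=[
    [0, 0, 0],
    [0, 0, 0],
    [0, 0, 0],
    [0, 0, 0],
  ],
  turn=[
    [0, 0, -0.34],
    [0, 0, -0.67],
    [0, 0, -1],
    [0, 0, -1],
  ],
  jaw=[1, 1, 1, 1],
)

```text
time_s: 3.32
eef_pos: [0.5276, 0.1268, 0.201]
eef_rot: [-0.0, 0.606, 0.795, -0.0]
wrist_force: [-0.1, -0.4, 0.5]
opening: 1.002
grasp_force: 0.0
```

Run:
```python
from h import *
o=get_obs();print(o['eef_pos'],o['q'],o['time_s']);print(Rq(o['eef_rot']).as_matrix().round(3))
C=cam('wrist',o);im=camera('wrist')
np.save('w3.npy',np.hstack([C[1],C[2][:,None]]));cv2.imwrite('pics/w3full.png',im)
u,v=w2px(C,[.525,.132,.1]).round().astype(int);u0,v0=u-80,v-60;print(u0,v0,'/5')
cv2.imwrite('pics/c3.png',cv2.resize(im[max(v0,0):v0+120,u0:u0+160],None,fx=5,fy=5,interpolation=cv2.INTER_CUBIC))
```

```text
[0.52756547 0.12676548 0.20099449] [ 1.72219520e-02  1.38571223e-01  1.71892597e+00 -4.52969784e-04
  1.28465419e+00 -2.50242996e-01] 3.325
[[-0.264  0.964 -0.001]
 [ 0.964  0.264 -0.   ]
 [-0.    -0.001 -1.   ]]
171 125 /5
```

View pics/c3.png

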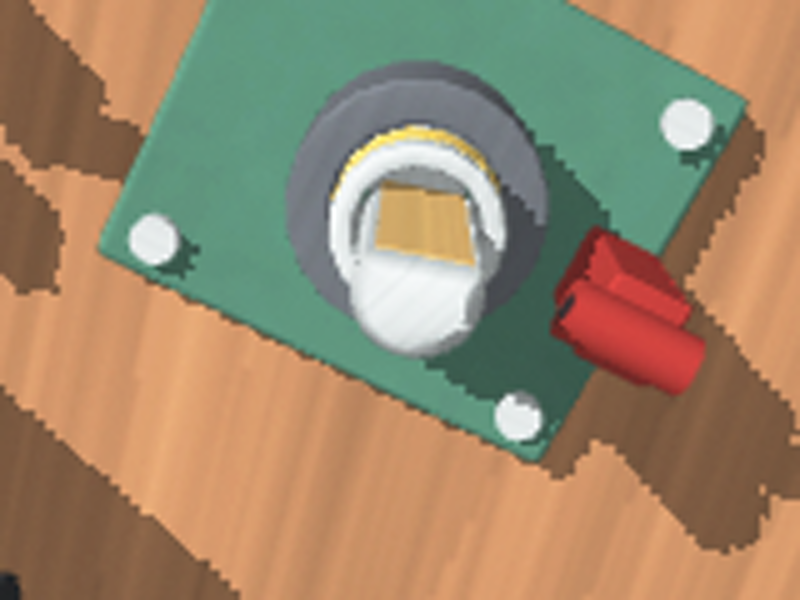

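The flat is seen nearly head-on. Its top edge runs from (374,248) to (475,264) in the crop, the shaft's top circle is centred near (418,290), and the guide tube runs from (560,310) to (690,365).

Run:
```python
from h import *
K=get_calibration('wrist')['camera_matrix'];M=np.load('w3.npy');C=(K,M[:,:3],M[:,3])
f=lambda x,y,z:px2w(C,171+x/5,125+y/5,z)
a,b=f(374,248,.117),f(475,264,.117);d=b-a;n=np.array([-d[1],d[0]]);print(a,b,np.linalg.norm(d),'normal yaw',np.arctan2(n[1],n[0]))
print('shaft',f(418,290,.1175),'housing',f(417,205,.05))
q=[f(*p,.014) for p in((100,245),(540,460),(747,100))];e=q[1]-q[0];print(q,'x yaw',np.arctan2(e[1],e[0]),np.linalg.norm(e))
e=q[1]-q[2];print('y edge yaw+90',np.arctan2(e[1],e[0])-np.pi/2,np.linalg.norm(e), (q[0]+q[2])/2)
```

```text
[0.51686956 0.14493935 0.117     ] [0.5347105  0.14682734 0.117     ] 0.017940552997767718 normal yaw 1.6762272038024544
shaft [0.52627955 0.13974266 0.1175    ] housing [0.52619203 0.1400711  0.05      ]
[array([0.45345598, 0.10113134, 0.014     ]), array([0.5785842 , 0.07401112, 0.014     ]), array([0.59962777, 0.17921574, 0.014     ])] x yaw -0.21343810206640296 0.12803349786911158
y edge yaw+90 -3.3390124410318864 0.10728859690459805 [0.52654188 0.14017354 0.014     ]
```

Run:
```python
from h import *
K=get_calibration('wrist')['camera_matrix'];M=np.load('w2.npy');C=(K,M[:,:3],M[:,3])
f=lambda x,y,z:px2w(C,166+(x-360)/5.5,184+y/5.5,z)
print('w2 shaft',f(535,257,.117),'housing',f(596,92,.05))
o=[]
for n,(x,y) in (('top',(.526,.136)),('side',(.526,.136))):
    im=camera(n);C=cam(n);u,v=w2px(C,[x,y,.07]).round().astype(int);print(n,u-27,v-30)
    o.append(cv2.resize(im[v-30:v+30,u-27:u+26],(397,450),interpolation=cv2.INTER_CUBIC))
cv2.imwrite('pics/c4.png',np.hstack(o))
```

```text
w2 shaft [0.52483607 0.13642656 0.117     ] housing [0.53022158 0.13798202 0.05      ]
top 192 169
side 222 145
```

View pics/c4.png

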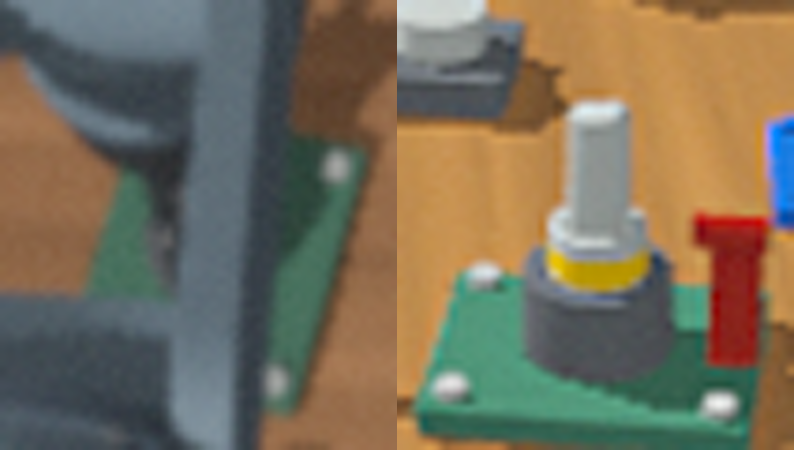

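arm_command(
  dp=[
    [0.042, 0, 0],
    [0.042, 0, 0],
    [0.042, 0, 0],
  ],
  turn=[
    [0, 0, -0.34],
    [0, 0, -0.67],
    [0, 0, -1],
  ],
  jaw=[0.7, 0.7, 0.7],
)

```text
time_s: 3.85
eef_pos: [0.5246, 0.1382, 0.2013]
eef_rot: [-0.0, 0.377, 0.926, -0.0]
wrist_force: [0.4, 0.1, -0.8]
opening: 0.7
grasp_force: 0.0
```

arm_command(
  dp=[
    [0, 0, 0],
    [0, 0, 0],
    [0, 0, 0],
  ],
  turn=[
    [0, 0, -0.34],
    [0, 0, -0.67],
    [0, 0, -1],
  ],
  jaw=[0.7, 0.7, 0.7],
)

```text
time_s: 4.22
eef_pos: [0.5247, 0.1381, 0.2012]
eef_rot: [-0.0, 0.124, 0.992, -0.0]
wrist_force: [-0.4, 0.4, 0.6]
opening: 0.694
grasp_force: 0.0
```

arm_command(
  dp=[
    [0, 0, 0.1],
    [0, 0, 0.2],
    [0, 0, 0.3],
    [0, 0, 0.4],
    [0, 0, 0.476],
  ],
  turn=[
    [0, 0, -0.34],
    [0, 0, -0.69],
    [0, 0, -0.69],
    [0, 0, -0.69],
    [0, 0, -0.69],
  ],
  jaw=[0.7, 0.7, 0.7, 0.7, 0.7],
)

```text
time_s: 4.85
eef_pos: [0.5242, 0.1381, 0.0811]
eef_rot: [-0.001, -0.053, 0.999, -0.0]
wrist_force: [0.1, 0.1, -0.1]
opening: 0.699
grasp_force: 0.0
```

Run:
```python
from h import *
o=get_obs();print(o['eef_pos'],o['q'],o['wrist_force'],o['time_s']);R=Rq(o['eef_rot']).as_matrix();print(np.arctan2(R[1,1],R[0,1]),'y yaw', R[:,2].round(4),todp([.525,.137,.082]))
```

```text
[0.5242307  0.13808326 0.08112507] [ 3.85853364e-02  2.95722856e-01  1.80180029e+00 -1.52679927e-04
  1.04507253e+00 -1.63814616e+00] [ 0.12700246  0.1008356  -0.05131492] 4.85
1.6768082152545196 y yaw [-1.e-03 -2.e-04 -1.e+00] [-0.00259788 -0.00463456 -0.00350204]
```

Close on the shaft.

arm_command(
  dp=[
    [0, 0, 0],
    [0, 0, 0],
    [0, 0, 0],
    [0, 0, 0],
    [0, 0, 0],
  ],
  turn=[
    [0, 0, 0],
    [0, 0, 0],
    [0, 0, 0],
    [0, 0, 0],
    [0, 0, 0],
  ],
  jaw=[0.4, 0.3, 0.2, 0.15, 0.1],
)

```text
time_s: 5.48
eef_pos: [0.5257, 0.136, 0.0836]
eef_rot: [0.001, -0.054, 0.999, -0.002]
wrist_force: [-0.6, -10.5, 0.3]
opening: 0.21
grasp_force: 58.5
```

arm_command(
  dp=[
    [0, 0, 0],
    [0, 0, 0],
    [0, 0, 0],
    [0, 0, 0],
  ],
  turn=[
    [0, 0, 0],
    [0, 0, 0],
    [0, 0, 0],
    [0, 0, 0],
  ],
  jaw=[0.1, 0.1, 0.1, 0.1],
)

```text
time_s: 5.98
eef_pos: [0.5257, 0.136, 0.0836]
eef_rot: [0.001, -0.054, 0.999, -0.002]
wrist_force: [-0.2, -10.5, 0.2]
opening: 0.208
grasp_force: 58.5
```

arm_command(
  dp=[
    [0, 0, 0],
    [0, 0, 0],
    [0, 0, 0],
    [0, 0, 0],
  ],
  turn=[
    [0, 0, 0.25],
    [0, 0, 0.5],
    [0, 0, 0.75],
    [0, 0, 1],
  ],
  jaw=[0.1, 0.1, 0.1, 0.1],
)

```text
time_s: 6.48
eef_pos: [0.5244, 0.1359, 0.0836]
eef_rot: [-0.0, 0.208, 0.978, -0.002]
wrist_force: [-5.7, -11.4, 5.3]
opening: 0.211
grasp_force: 59.0
```

arm_command(
  dp=[
    [0, 0, 0],
    [0, 0, 0],
    [0, 0, 0],
    [0, 0, 0],
  ],
  turn=[
    [0, 0, 0.25],
    [0, 0, 0.5],
    [0, 0, 0.75],
    [0, 0, 1],
  ],
  jaw=[0.1, 0.1, 0.1, 0.1],
)

```text
time_s: 6.98
eef_pos: [0.5233, 0.1364, 0.0836]
eef_rot: [-0.001, 0.454, 0.891, -0.002]
wrist_force: [-11.1, -9.0, 10.2]
opening: 0.208
grasp_force: 59.5
```

arm_command(
  dp=[
    [0, 0, 0],
    [0, 0, 0],
    [0, 0, 0],
    [0, 0, 0],
  ],
  turn=[
    [0, 0, 0.25],
    [0, 0, 0.5],
    [0, 0, 0.75],
    [0, 0, 1],
  ],
  jaw=[0.1, 0.1, 0.1, 0.1],
)

```text
time_s: 7.48
eef_pos: [0.5226, 0.1375, 0.0836]
eef_rot: [-0.001, 0.669, 0.743, -0.002]
wrist_force: [-13.5, -5.3, 12.1]
opening: 0.206
grasp_force: 59.9
```

arm_command(
  dp=[
    [0, 0, 0],
    [0, 0, 0],
    [0, 0, 0],
    [0, 0, 0],
    [0, 0, 0],
  ],
  turn=[
    [0, 0, 0.25],
    [0, 0, 0.5],
    [0, 0, 0.56],
    [0, 0, 0.56],
    [0, 0, 0.56],
  ],
  jaw=[0.1, 0.1, 0.1, 0.1, 0.1],
)

```text
time_s: 8.1
eef_pos: [0.5225, 0.1381, 0.0836]
eef_rot: [-0.001, 0.769, 0.639, -0.002]
wrist_force: [-13.4, -2.5, 11.9]
opening: 0.209
grasp_force: 60.2
```

Run:
```python
from h import *
o=get_obs();print(o['eef_pos'],o['q'],o['wrist_force'],o['time_s']);R=Rq(o['eef_rot']).as_matrix();print(np.arctan2(R[1,1],R[0,1]),'y yaw', R[:,2].round(4))
C=cam('wrist',o);im=camera('wrist')
np.save('w5.npy',np.hstack([C[1],C[2][:,None]]));cv2.imwrite('pics/w5full.png',im)
u0,v0=160,190
cv2.imwrite('pics/c5.png',cv2.resize(im[v0:v0+150,u0:u0+200],None,fx=4,fy=4,interpolation=cv2.INTER_CUBIC))
```

```text
[0.52247823 0.13809755 0.08357821] [ 3.91425566e-02  2.90802101e-01  1.80218331e+00 -9.17076825e-04
  1.05314046e+00  2.24284084e-01] [-13.38362104  -2.49738056  11.89623396] 8.1
-0.18468969365646137 y yaw [-0.0045 -0.001  -1.    ]
```

View pics/c5.png

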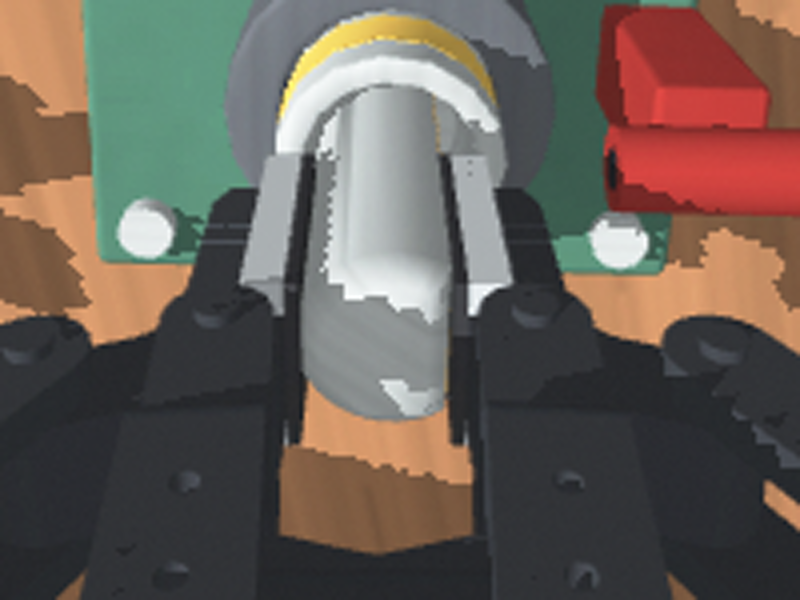

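The flat (right edge) faces the guide, the finger is on it, and the guide tube lies parallel to tool y. The circle fit of the TCP while turning puts the axis at (0.525, 0.1382). I'll release and go to the collar.

arm_command(
  dp=[
    [0, -0.009, -0.006],
    [0, -0.009, -0.006],
    [0, -0.009, -0.006],
    [0, -0.009, -0.006],
    [0, -0.009, -0.006],
  ],
  turn=[
    [0, 0, 0],
    [0, 0, 0],
    [0, 0, 0],
    [0, 0, 0],
    [0, 0, 0],
  ],
  jaw=[0.1, 0.1, 0.6, 0.7, 0.7],
)

```text
time_s: 8.78
eef_pos: [0.523, 0.139, 0.0845]
eef_rot: [0.0, 0.769, 0.639, 0.001]
wrist_force: [-1.2, -0.7, 0.7]
opening: 0.695
grasp_force: 0.0
```

arm_command(
  dp=[
    [0, 0, 0],
    [0, 0, -0.1],
    [0, 0, -0.25],
    [0, 0, -0.4],
    [0, 0, -0.4],
  ],
  turn=[
    [0, 0, 0],
    [0, 0, 0],
    [0, 0, 0],
    [0, 0, 0],
    [0, 0, 0],
  ],
  jaw=[0.7, 0.7, 0.7, 0.7, 0.7],
)

```text
time_s: 9.4
eef_pos: [0.5248, 0.139, 0.1875]
eef_rot: [0.002, 0.769, 0.639, 0.003]
wrist_force: [0.6, -0.9, 0.3]
opening: 0.698
grasp_force: 0.0
```

arm_command(
  dp=[
    [-0.19, 0.06, 0],
    [-0.38, 0.12, 0],
    [-0.56, 0.177, 0],
    [-0.56, 0.177, 0],
  ],
  turn=[
    [0, 0, 0.34],
    [0, 0, 0.67],
    [0, 0, 1],
    [0, 0, 1],
  ],
  jaw=[0.7, 0.7, 0.7, 0.7],
)

```text
time_s: 9.9
eef_pos: [0.54, -0.0097, 0.1827]
eef_rot: [-0.0, 0.91, 0.416, -0.001]
wrist_force: [-0.4, 0.6, -0.2]
opening: 0.699
grasp_force: 0.0
```

Run:
```python
from h import *
K=get_calibration('wrist')['camera_matrix'];M=np.load('w1.npy');C=(K,M[:,:3],M[:,3])
print('collar',px2w(C,240,186.8,.034))
o=get_obs();print(o['eef_pos'],o['q'],o['wrist_force'],o['time_s']);R=Rq(o['eef_rot']).as_matrix();print('x yaw',np.arctan2(R[1,0],R[0,0]), R[:,2].round(4),todp([.5605,-.153,.14]))
```

```text
collar [ 0.56082581 -0.15408541  0.034     ]
[ 0.53998094 -0.00973458  0.18271387] [-2.37612789e-01  1.53443347e-01  1.74133067e+00 -5.24547467e-04
  1.24804478e+00  4.76052140e-01] [-0.37702975  0.59135391 -0.23625696] 9.9
x yaw 0.8572985104032176 [-1.3e-03 -2.0e-04 -1.0e+00] [-0.37938974  0.4372622   0.17085958]
```

arm_command(
  dp=[
    [-0.13, 0.15, 0.06],
    [-0.26, 0.3, 0.12],
    [-0.38, 0.437, 0.17],
    [-0.38, 0.437, 0.17],
  ],
  turn=[
    [0, 0, 0.34],
    [0, 0, 0.67],
    [0, 0, 1],
    [0, 0, 1],
  ],
  jaw=[0.7, 0.7, 0.7, 0.7],
)

```text
time_s: 10.4
eef_pos: [0.5605, -0.1515, 0.1392]
eef_rot: [-0.001, 0.986, 0.167, -0.001]
wrist_force: [0.4, -0.0, -0.3]
opening: 0.702
grasp_force: 0.0
```

Run:
```python
from h import *
o=get_obs();R=Rq(o['eef_rot']).as_matrix();print('x yaw',np.arctan2(R[1,0],R[0,0]),todp([.5605,-.153,.01]))
C=cam('wrist',o);im=camera('wrist')
np.save('w6.npy',np.hstack([C[1],C[2][:,None]]));cv2.imwrite('pics/w6full.png',im)
u,v=w2px(C,[.561,-.154,.034]).round().astype(int);u0,v0=u-50,v-40;print(u0,v0,'/8')
cv2.imwrite('pics/c6.png',cv2.resize(im[v0:v0+75,u0:u0+100],None,fx=8,fy=8,interpolation=cv2.INTER_CUBIC))
```

```text
x yaw 0.33650451167315176 [-0.00085665  0.00676164  0.51665707]
207 151 /8
```

View pics/c6.png

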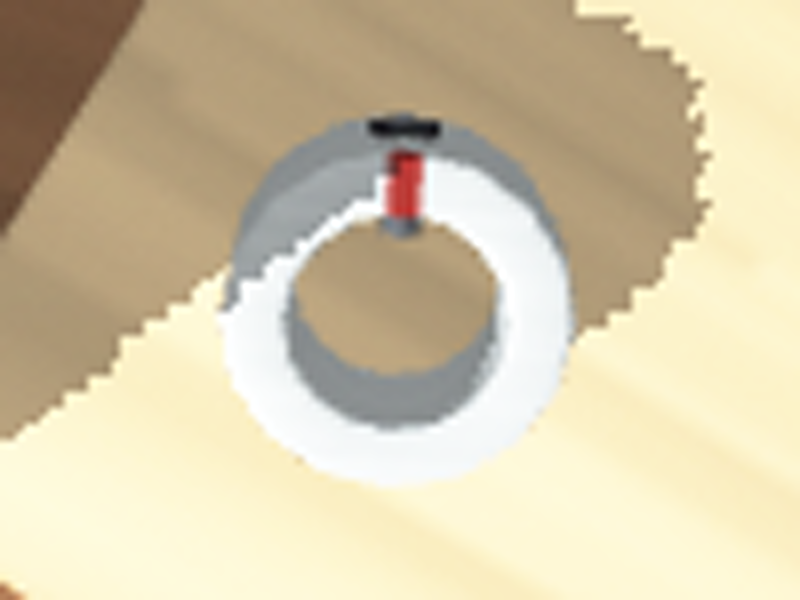

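The ring spans x 221–572 and y 152–487, centred at (396.5,319.5). The dash at (404,187) puts the screw at about 0.28 rad.

Run:
```python
from h import *
K=get_calibration('wrist')['camera_matrix'];M=np.load('w6.npy');C=(K,M[:,:3],M[:,3])
f=lambda x,y,z:px2w(C,207+x/8,151+y/8,z)
c=f(396.5,319.5,.034);r=f(404,187,.034);s=f(404,127,.023);print(c,r,s,np.arctan2(*(r-c)[1::-1]),np.arctan2(*(s-c)[1::-1]))
print(todp([c[0],c[1],.01]),todp([c[0],c[1],.01])-np.array([0,.0068,0]))
```

```text
[ 0.56067892 -0.15393653  0.034     ] [ 0.57665445 -0.14924118  0.034     ] [ 0.58125231 -0.1477516   0.023     ] 0.2858591877274508 0.29203273721860296
[-0.00428018  0.01642477  0.51905697] [-0.00428018  0.00962477  0.51905697]
```

arm_command(
  dp=[
    [-0.002, 0.01, 0.15],
    [-0.002, 0.01, 0.3],
    [-0.002, 0.01, 0.42],
    [-0.002, 0.01, 0.48],
    [-0.002, 0.01, 0.52],
  ],
  turn=[
    [0, 0, 0.1],
    [0, 0, 0.1],
    [0, 0, 0.1],
    [0, 0, 0.1],
    [0, 0, 0.1],
  ],
  jaw=[0.7, 0.7, 0.7, 0.7, 0.7],
)

```text
time_s: 11.08
eef_pos: [0.5619, -0.1516, 0.0111]
eef_rot: [-0.0, 0.99, 0.144, 0.0]
wrist_force: [1.0, -1.2, 0.0]
opening: 0.698
grasp_force: 0.0
```

arm_command(
  dp=[
    [0, 0, 0],
    [0, 0, 0],
    [0, 0, 0],
    [0, 0, 0],
    [0, 0, 0],
  ],
  turn=[
    [0, 0, 0],
    [0, 0, 0],
    [0, 0, 0],
    [0, 0, 0],
    [0, 0, 0],
  ],
  jaw=[0.62, 0.56, 0.5, 0.46, 0.42],
)

```text
time_s: 11.7
eef_pos: [0.5627, -0.1532, 0.013]
eef_rot: [0.001, 0.99, 0.143, 0.001]
wrist_force: [-2.1, 0.6, 7.4]
opening: 0.497
grasp_force: 59.7
```

arm_command(
  dp=[
    [0, 0, 0],
    [0, 0, 0],
    [0, 0, 0],
  ],
  turn=[
    [0, 0, 0],
    [0, 0, 0],
    [0, 0, 0],
  ],
  jaw=[0.35, 0.35, 0.35],
)

```text
time_s: 12.08
eef_pos: [0.5627, -0.1532, 0.013]
eef_rot: [0.001, 0.99, 0.143, 0.001]
wrist_force: [-1.5, 1.1, 7.3]
opening: 0.503
grasp_force: 59.7
```

arm_command(
  dp=[
    [0, 0, -0.1],
    [0, 0, -0.25],
    [0, 0, -0.45],
    [0, 0, -0.65],
    [0, 0, -0.65],
  ],
  turn=[
    [0, 0, 0],
    [0, 0, 0],
    [0, 0, 0],
    [0, 0, 0],
    [0, 0, 0],
  ],
  jaw=[0.35, 0.35, 0.35, 0.35, 0.35],
)

```text
time_s: 12.7
eef_pos: [0.5647, -0.1542, 0.1794]
eef_rot: [0.003, 0.99, 0.143, 0.004]
wrist_force: [-0.4, 0.3, -2.1]
opening: 0.495
grasp_force: 61.2
```

Run:
```python
from h import *
o=get_obs();R=Rq(o['eef_rot']).as_matrix();print(o['eef_pos'],o['wrist_force'],o['grasp_force'],o['opening'],'x yaw',np.arctan2(R[1,0],R[0,0]),R[:,2])
C=cam('wrist',o);im=camera('wrist')
np.save('w7.npy',np.hstack([C[1],C[2][:,None]]));cv2.imwrite('pics/w7full.png',im)
X=o['eef_pos']+[0,0,.021];u,v=w2px(C,X).round().astype(int);u0,v0=u-64,v-48;print(u0,v0,'/6.25')
cv2.imwrite('pics/c7.png',cv2.resize(im[v0:v0+96,u0:u0+128],(800,600),interpolation=cv2.INTER_CUBIC))
```

```text
[ 0.56470866 -0.15423178  0.17941075] [-0.40819902  0.25684838 -2.05118723] 61.249587535858154 0.49537629171499764 x yaw 0.2865279210342052 [ 0.00920403 -0.00460233 -0.99994705]
191 215 /6.25
```

View pics/c7.png

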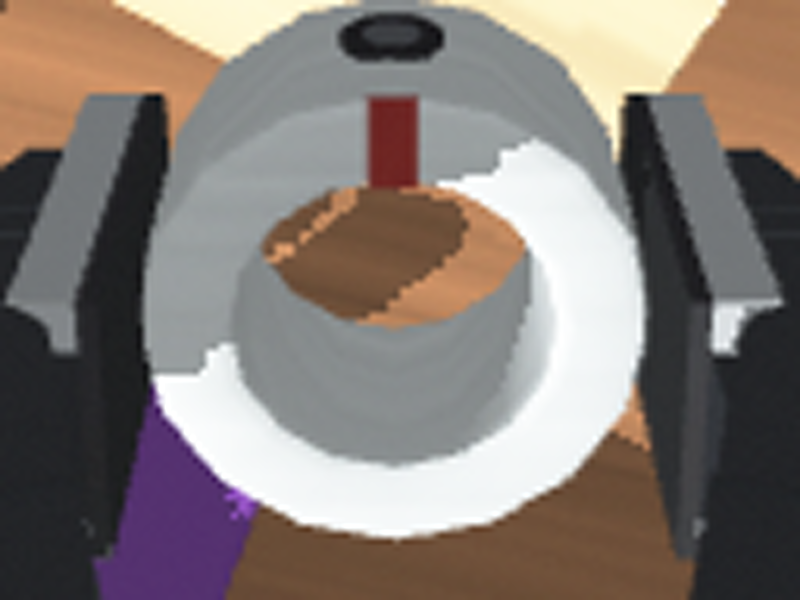

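The collar is held level, screw pointing up in the image along tool +x (393,140). The top face spans x 145–643 and y 98–538.

Run:
```python
from h import *
o=get_obs();K=get_calibration('wrist')['camera_matrix'];M=np.load('w7.npy');C=(K,M[:,:3],M[:,3])
R=Rq(o['eef_rot']).as_matrix();p=o['eef_pos'];print(p,R[:,2])
for dz in(.019,.021,.023):
    f=lambda x,y:R.T@(px2w(C,191+x/6.25,215+y/6.25,p[2]+dz)-p)*1e3
    a,b,c,d=f(394,98),f(394,538),f(145,320),f(643,320);print(dz,(a+b)/2,(a-b)[0],(c+d)/2,(d-c)[1],'bore',(f(394,186)+f(394,465))/2)
    r=f(393,140);m=(a+b)/2;print('screw ang',np.arctan2(r[1]-m[1],r[0]-m[0]))
```

```text
[ 0.56297427 -0.15339741  0.17631922] [ 0.00457411 -0.00226928 -0.99998696]
0.019 [ -4.35705496   1.0763197  -19.01283797] 44.336628018550016 [ -3.56663177   1.10323593 -19.00978317] 43.670414557589 bore [ -4.52077855   1.07637274 -19.0134512 ]
screw ang -0.004954824924648961
0.021 [ -3.03641579   1.06502845 -21.00795527] 43.64208766298158 [ -2.25837471   1.09152304 -21.00494832] 42.986310542237305 bore [ -3.19757462   1.06508066 -21.00855889]
screw ang -0.004954824924651348
0.023 [ -1.71577661   1.05373719 -23.00307257] 42.94754730741323 [ -0.95011764   1.07981014 -23.00011347] 42.30220652688554 bore [ -1.8743707    1.05378857 -23.00366658]
screw ang -0.004954824924650251
```

arm_command(
  dp=[
    [0.04, -0.15, 0],
    [0.08, -0.35, 0],
    [0.12, -0.55, 0],
    [0.15, -0.75, 0],
    [0.15, -0.75, 0],
  ],
  turn=[
    [0, 0, 0.2],
    [0, 0, 0.4],
    [0, 0, 0.65],
    [0, 0, 0.9],
    [0, 0, 0.9],
  ],
  jaw=[0.35, 0.35, 0.35, 0.35, 0.35],
)

```text
time_s: 13.38
eef_pos: [0.5425, 0.0411, 0.1716]
eef_rot: [-0.001, 0.996, -0.09, -0.002]
wrist_force: [-0.7, -0.1, -1.4]
opening: 0.496
grasp_force: 61.4
```

Run:
```python
from h import *
o=get_obs();R=Rq(o['eef_rot']).as_matrix();print(o['eef_pos'],o['grasp_force'],'x yaw',np.arctan2(R[1,0],R[0,0]),R[:,2],todp([.5275,.1377,.15]))
```

```text
[0.54246799 0.04111595 0.17161   ] 61.38623893260956 x yaw -0.18121166217102794 [-0.00415135  0.00138483 -0.99999042] [-0.12814198 -0.36916666  0.08722274]
```

arm_command(
  dp=[
    [-0.04, -0.12, 0],
    [-0.08, -0.25, 0.03],
    [-0.128, -0.369, 0.07],
    [-0.128, -0.369, 0.07],
    [-0.128, -0.369, 0.07],
  ],
  turn=[
    [0, 0, 0],
    [0, 0, 0],
    [0, 0, 0.01],
    [0, 0, 0.01],
    [0, 0, 0.01],
  ],
  jaw=[0.35, 0.35, 0.35, 0.35, 0.35],
)

```text
time_s: 14.0
eef_pos: [0.53, 0.1333, 0.1555]
eef_rot: [0.0, 0.996, -0.095, -0.001]
wrist_force: [-0.5, 0.6, -2.1]
opening: 0.494
grasp_force: 61.5
```

Run:
```python
from h import *
im=camera('wrist');cv2.imwrite('pics/w8full.png',im);im2=camera('side')
o=get_obs();R=Rq(o['eef_rot']).as_matrix();print(o['eef_pos'],o['grasp_force'],'x yaw',np.arctan2(R[1,0],R[0,0]),R[:,2],todp([.5275,.1377,.15]))
C=cam('wrist');print(w2px(C,[.525,.1382,.119]))
a=cv2.resize(im[200:330,170:300],(500,500),interpolation=cv2.INTER_CUBIC)
C=cam('side');u,v=w2px(C,[.525,.138,.12]).round().astype(int);b=cv2.resize(im2[v-50:v+50,u-30:u+30],(300,500),interpolation=cv2.INTER_CUBIC)
cv2.imwrite('pics/c8.png',np.hstack([a,b]))
```

```text
[0.53055149 0.13307168 0.15617183] 61.511110067367554 x yaw -0.19099018953973912 [-3.78092679e-05 -3.66470934e-04 -9.99999932e-01] [-0.01549923 -0.01586863  0.02468101]
[249.51209685 226.32814051]
```

View pics/c8.png

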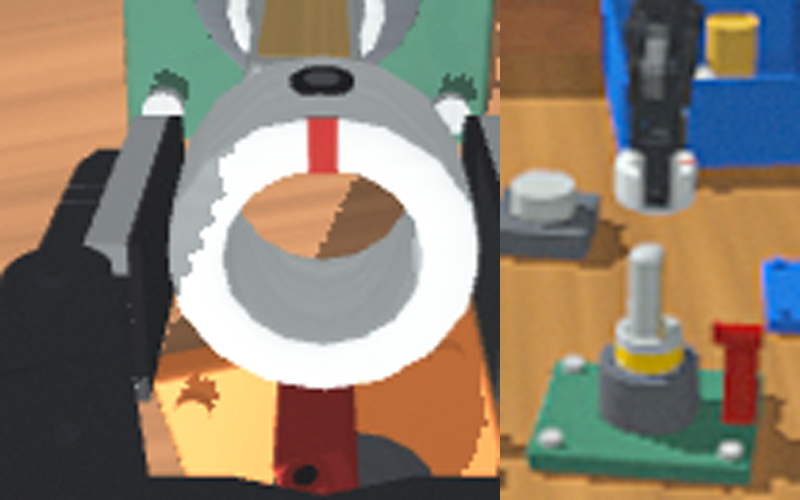

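The brass flat at the top of the crop faces the screw side and is in line with the dash. The collar sits about 4 mm to the right, as the pose readout also says. I'll correct that and descend.

arm_command(
  dp=[
    [-0.0155, -0.016, 0.02],
    [-0.0155, -0.016, 0.05],
    [-0.0155, -0.016, 0.07],
    [-0.0155, -0.016, 0.07],
  ],
  turn=[
    [0, 0, 0],
    [0, 0, 0],
    [0, 0, 0],
    [0, 0, 0],
  ],
  jaw=[0.35, 0.35, 0.35, 0.35],
)

```text
time_s: 14.6
eef_pos: [0.5267, 0.1389, 0.138]
eef_rot: [0.0, 0.995, -0.095, -0.001]
wrist_force: [0.2, 0.0, -1.1]
opening: 0.497
grasp_force: 61.5
```

Run:
```python
from h import *
o=get_obs();R=Rq(o['eef_rot']).as_matrix();print(o['eef_pos'],o['wrist_force'],'x yaw',np.arctan2(R[1,0],R[0,0]),R[:,2],todp([.5275,.1377,.1]))
```

```text
[0.52667484 0.13885495 0.13803356] [ 0.17399749  0.01535494 -1.14486591] x yaw -0.19000958109589405 [-1.34022920e-03 -1.10372313e-04 -9.99999096e-01] [0.00431081 0.00385828 0.1521302 ]
```

arm_command(
  dp=[
    [0.004, 0.004, 0.03],
    [0.004, 0.004, 0.05],
    [0.004, 0.004, 0.07],
    [0.004, 0.004, 0.09],
    [0.004, 0.004, 0.1],
  ],
  turn=[
    [0, 0, 0],
    [0, 0, 0],
    [0, 0, 0],
    [0, 0, 0],
    [0, 0, 0],
  ],
  jaw=[0.35, 0.35, 0.35, 0.35, 0.35],
)

```text
time_s: 15.22
eef_pos: [0.5277, 0.1378, 0.1133]
eef_rot: [0.0, 0.995, -0.095, -0.0]
wrist_force: [0.1, -0.4, -2.3]
opening: 0.492
grasp_force: 61.5
```

arm_command(
  dp=[
    [0, 0, 0.03],
    [0, 0, 0.06],
    [0, 0, 0.09],
    [0, 0, 0.11],
    [0, 0, 0.12],
  ],
  turn=[
    [0, 0, 0],
    [0, 0, 0],
    [0, 0, 0],
    [0, 0, 0],
    [0, 0, 0],
  ],
  jaw=[0.35, 0.35, 0.35, 0.35, 0.35],
)

```text
time_s: 15.85
eef_pos: [0.5278, 0.1378, 0.0833]
eef_rot: [0.0, 0.995, -0.095, -0.0]
wrist_force: [-0.1, -0.4, -1.7]
opening: 0.496
grasp_force: 61.5
```

arm_command(
  dp=[
    [0, 0, 0.02],
    [0, 0, 0.035],
    [0, 0, 0.04],
    [0, 0, 0.04],
    [0, 0, 0.04],
  ],
  turn=[
    [0, 0, 0],
    [0, 0, 0],
    [0, 0, 0],
    [0, 0, 0],
    [0, 0, 0],
  ],
  jaw=[0.35, 0.35, 0.35, 0.35, 0.35],
)

```text
time_s: 16.48
eef_pos: [0.5281, 0.1378, 0.074]
eef_rot: [-0.0, 0.995, -0.095, 0.0]
wrist_force: [0.4, -0.7, -2.1]
opening: 0.496
grasp_force: 61.5
```

arm_command(
  dp=[
    [0, 0, 0.008],
    [0, 0, 0.016],
    [0, 0, 0.024],
    [0, 0, 0.024],
    [0, 0, 0.024],
  ],
  turn=[
    [0, 0, 0],
    [0, 0, 0],
    [0, 0, 0],
    [0, 0, 0],
    [0, 0, 0],
  ],
  jaw=[0.35, 0.35, 0.35, 0.35, 0.35],
)

```text
time_s: 17.1
eef_pos: [0.5281, 0.1378, 0.068]
eef_rot: [-0.0, 0.995, -0.095, 0.0]
wrist_force: [-1.2, -0.3, 2.0]
opening: 0.489
grasp_force: 61.8
```

arm_command(
  dp=[
    [0, 0, 0.01],
    [0, 0, 0.02],
    [0, 0, 0.03],
    [0, 0, 0.04],
    [0, 0, 0.046],
  ],
  turn=[
    [0, 0, 0],
    [0, 0, 0],
    [0, 0, 0],
    [0, 0, 0],
    [0, 0, 0],
  ],
  jaw=[0.35, 0.35, 0.35, 0.35, 0.35],
)

```text
time_s: 17.73
eef_pos: [0.5282, 0.1378, 0.0566]
eef_rot: [0.0, 0.995, -0.095, 0.0]
wrist_force: [-2.0, -0.4, 7.7]
opening: 0.495
grasp_force: 62.3
```

arm_command(
  dp=[
    [0, 0, 0],
    [0, 0, 0],
    [0, 0, 0],
    [0, 0, 0],
  ],
  turn=[
    [0, 0, 0],
    [0, 0, 0],
    [0, 0, 0],
    [0, 0, 0],
  ],
  jaw=[0.35, 0.35, 0.35, 0.35],
)

```text
time_s: 18.23
eef_pos: [0.5282, 0.1378, 0.0567]
eef_rot: [-0.0, 0.995, -0.095, 0.0]
wrist_force: [-2.2, 0.2, 6.8]
opening: 0.49
grasp_force: 62.3
```

Run:
```python
from h import *
im=camera('side');F=[]
for i in range(6): camera('side');F.append(get_obs()['wrist_force'])
o=get_obs();R=Rq(o['eef_rot']).as_matrix();print(o['eef_pos'],o['grasp_force'],np.mean(F,0),'x yaw',np.arctan2(R[1,0],R[0,0]),R[:,2],o['dq'].round(4),o['time_s'])
C=cam('side');u,v=w2px(C,[.535,.138,.06]).round().astype(int)
cv2.imwrite('pics/c9.png',cv2.resize(im[v-30:v+30,u-40:u+40],(800,600),interpolation=cv2.INTER_CUBIC))
```

```text
[0.52814831 0.13779857 0.05665519] 62.303409576416016 [-1.9886516   0.28080578  7.11558946] x yaw -0.18984460534884098 [ 3.90527757e-04 -6.06982143e-05 -9.99999922e-01] [-0.0014  0.0009 -0.0005  0.0024 -0.0007  0.0005] 18.575
```

View pics/c9.png

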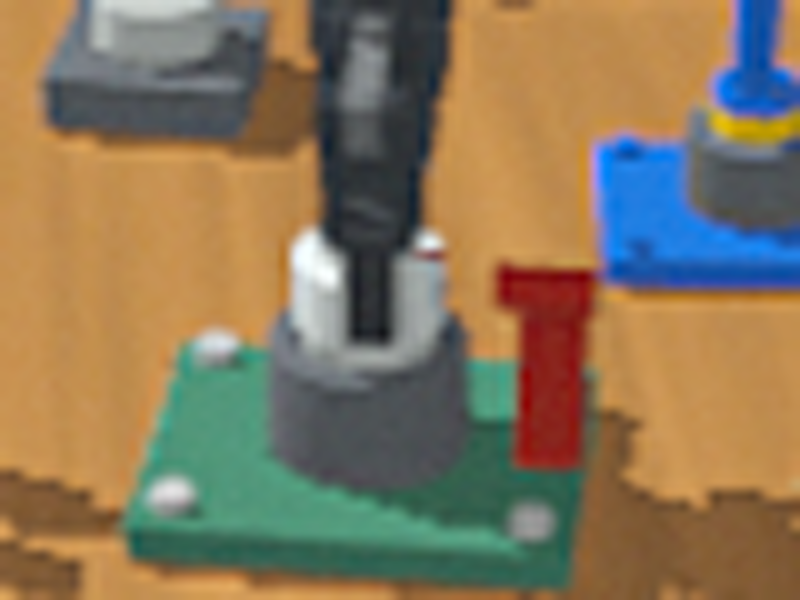

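The yellow band is gone, the collar sits level on the lip, and its red dash faces the guide. The spring force is about 8.5 N, which puts the sleeve near 12.5 mm. I'm handing it in.

```bash
python3 -c "
from bench import *
print(hand_in())"
```

```text
the job is handed in; nothing more can be done
None
```

The job is handed in, with no verdict returned: the flat was turned to the guide and the gripped collar holds the sleeve about 12.5 mm down, screw facing the guide.

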